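Lock the specimen carrier on the microscope stage

ROBOT

A 6-joint arm with a two-finger parallel gripper is mounted at the origin on the work surface. World frame = base frame: x ahead of the robot, y to its left, z up, the work surface at z = 0. Lengths are in m, angles in rad, forces in N, time in s.
With the tool pointing down it reaches from about 0.35 to 1 m from the base axis. Payload 7.1 kg.
Tool frame: the origin (TCP) lies on the centre line of the jaws, within the pads' length; the fingertips stand 11 mm ahead of it and the grasp point (between the pads) lies 8 mm behind it; z points along the fingers, y is the line along which they close (so a half turn about z gives the same grasp; the last joint's range is limited). The gripper opens to 85 mm and grips with 20 to 120 N. Pads are 22 mm wide; open, the fingers measure 114 mm over their backs; the gripper's body (76 mm by 85 mm) begins 54 mm behind the grasp point. The pads swing forward as they close: fully open they stand 13 mm farther back than shut.
Start: joints at [-1.328, 0.423, 1.63, -0, 1.089, -0.019], TCP at [0.162, -0.604, 0.242] pointing down, gripper open.
Joint ranges: [-3, 3], [-0.9, 2.11], [0.09, 2.58], [-1.31, 4.45], [0.11, 2.69], [-2.54, 2.54]. Speed limits (rad/s): [2.39, 2.39, 3.01, 3.14, 3.14, 3.14].

INTERFACE

Orientations are given as a unit quaternion [w, x, y, z].
In Python, from rig import ctrl, imaging gives the robot as it stands. Calls block until the motion is done:
- ctrl.move_pose(position, orientation): joint-space move of the TCP to a pose.
- ctrl.movel(position, frame=None, vel=0.15, force_limit=None): straight line of the TCP; frame=None keeps the orientation; vel is the mean speed in m/s. With force_limit (N) it stops when the force on the tool has changed by that much, and returns True; else False.
- ctrl.movej(angles): joint-space move.
- ctrl.grip(opening, squeeze=None): opening from 0.0 (shut) to 1.0 (fully open); squeeze is the grip in N (None keeps the last); returns when the fingers have stopped.
- ctrl.hold(seconds).
- ctrl.inverse_kinematics(position, orientation): joint angles nearest the present ones, or None.
- ctrl.observe(): the state.
- imaging.camera(name): name is "scene" or "top"; returns the picture (480x640x3 uint8, blue, green, red); there is no depth.
- imaging.get_calibration(name): a dict with "fx", "fy", "cx", "cy" (pixels), "position" and "rotation" of the camera in the world. Camera axes: x right, y down, z forward; pixel columns grow to the right and rows downward; lengths in m; the calibration is good to about 2 mm. A picture is of the moment at which its call begins. get_calibration takes no time and is no camera call.
A pose or a line that the arm cannot do raises ctrl.PlanningError and nothing moves.
- ctrl.close_job(): hands the job in; it is judged then, once.
The state is a dict: "time_s": time; "q": joint angles; "joint_vel": joint speeds; "joint_efforts": joint torques, N m; "position": TCP position; "ee_rot": TCP orientation; "force": force on the tool from outside, world axes, zero at the start; "moment": the same for the moment, N m; "grip_width": opening from 0.0 (shut) to 1.0 (fully open); "grasp_force": force on a finger pad.
Only numpy, scipy, OpenCV 4.12 (cv2) and the standard library are available. Lean on these libraries where they do the work, as an engineer would, in place of code of your own. Each camera call takes 0.05 s, during which the arm holds its last target. There are 200 camera calls.

TASK

Set the specimen carrier plate fully down on the stage's two locating pins, then turn the key clockwise until the lock's bolt is fully out over the plate. Turn the key back, feeling for the one position where it will come out, draw it out and leave it at rest in the green tray, with the plate still locked and the other things on the table left alone.

Things in the scene. Friction and masses are not known exactly. Their poses are not given: they have to be found in the camera images.
- stage: Black specimen stage, a base plate 150 (x) x 240 (y) x 20 high, fixed to the table. Origin: centre of its underside, on the table; z up. Its -y part is the seat for the carrier plate, its +y part carries the key lock.
- seat (a point): Centre of the seat on the stage's top face (20 above the table; stage frame 0, -35, 20 mm), axes as the stage. Two fixed steel locating pins, 10 diameter, 8 high (the top 3 taper to 4 diameter), stand on the seat at y = -52 and y = +52 mm from this point.
- plate: Aluminium specimen carrier plate, 90 (x) x 140 (y) x 10 thick, 0.3 kg, with two through holes of 12 diameter at x = 0, y = -52 and +52. It starts lying on the table. Origin: centre of its underside. Fits the pins either way round. Seated, its underside is flat on the seat, its origin at the seat point, y axes parallel; riding on the pins it stands 8 higher.
- plate_grip (a point): Middle of the plate's blue upright grip bar, 27 above the plate's underside; plate axes. The bar measures 12 (x) x 56 (y) and rises from the plate's top face to 44 above the underside. Small rock samples 5 high lie on the plate along both long edges (30 to 42 either side in x).
- lock (a point): On the vertical lock axis, at the top of the lock's steel face (46.5 above the table; stage frame 0, 72, 46.5 mm), axes as the stage. Lock housing 60 x 60 in plan, its wall facing the seat 7 from the edge of a seated plate.
- key: Key, 80 long, 0.07 kg, at the start upright in the lock. Origin: lower end of its brass stem (10 diameter), on its axis, 31 above the table while in the lock; z up towards the bow. A steel collar of 48 diameter from 17 to 22 above the origin hides the lock's notch. At the start its x axis points 1.0 rad counter-clockwise (from above) of the stage's x axis.
- key_bow (a point): Middle of the key's red flat bow, 51 above the key's origin, key axes. The bow measures 44 (x) x 8 (y) and reaches from 22 to 80 above the origin.
- key_tab (a point): Outer end of the key's tab, 5 thick and 8 high, sticking out along the key's x to 19 from its axis at the stem's lower end, under the lock's face. The face has one notch that lets the tab out: there (within about 0.08 rad) the key comes up freely and is out after a 16 mm lift; anywhere else it lifts only 1.5 and is held fast.
- plug (a joint): The lock's plug, turned by the key: 0 at the start, positive clockwise from above, stop at 1.45 rad; stays where left. Key play in it about 0.1 rad; friction 0.05 N m, 0.12 with the bolt moving. The notch is unmarked, at 0.2 to 0.7 rad of key turn from the start, different each time: feel for it by pulling up lightly.
- bolt (a joint): The lock's steel bolt. 0 drawn in, 0.012 m fully out; it slides towards the seat. The key begins to push it at about 0.6 rad and has it fully out near the plug's stop. It stays out when the key turns back. Its underside passes 2 over a seated plate's top face and its end then covers the plate's edge by 8; a plate that is not fully down is in its way.
- bolt_tip (a point): Middle of the bolt's free end, 36 above the table; it moves with the bolt.
- tray: Green open tray fixed on the table, outside 170 (x) x 140 (y) x 25 high, walls and floor 5 thick. Origin: centre of its underside.
- jar: amber glass sample jar with white cap, 56 diameter x 90 high mm; bystander, leave it alone. Origin: centre of its underside.
- mug: blue mug, 80 diameter x 90 high mm; bystander, leave it alone. Origin: centre of its underside.
- screwdriver: screwdriver, 180 long mm; bystander, leave it alone. Origin: centre of its underside (middle of its length).
- brush: small brush, 170 long mm; bystander, leave it alone. Origin: centre of its underside (middle of its length).
- core: terracotta-coloured rock sample, 70 x 45 x 30 mm; bystander, leave it alone. Origin: centre of its underside.

How it is judged:
By the outcome, as a careful person would: the job done as asked, in the order asked, and still so for the second after the job is handed in, with the robot touching nothing.
It also fails if it takes over 72 s, if anything falls off the work surface, if the arm or the gripper's body presses on something with over 40 N, if the wrist force passes 120 N, or if a joint passes its speed limit or range.

## Working session

There is one attempt and no reset: what is moved stays moved. The work goes in short steps, each a Python script; the robot and the scene stay as the last script left them, time stands still between calls to the robot, and variables do not carry over. Pictures are saved under pics/ and viewed, at most 10 in all, crops included, and the job is handed in when it is done.

```bash
ls; mkdir -p pics; python3 - <<'E'
from rig import ctrl, imaging
import cv2
for n in("scene","top"):
    cv2.imwrite(f"pics/{n}0.png",imaging.camera(n)); c=imaging.get_calibration(n); print(n,c)
s=ctrl.observe(); print(s)
E
```

```text
pics
scene {'fx': 612.6910853385638, 'fy': 612.6910853385638, 'cx': 315.47724880139805, 'cy': 237.75303579514875, 'position': array([1.2216503 , 0.76084898, 0.71634517]), 'rotation': array([-0.16203026,  0.30406774,  0.82252699, -0.45248022])}
top {'fx': 510.28357597902294, 'fy': 510.28357597902294, 'cx': 324.18801880281825, 'cy': 242.32362330846615, 'position': array([ 0.3868084 , -0.00196267,  1.11676443]), 'rotation': array([ 0.05897438, -0.69687047,  0.71228781, -0.05949485])}
{'time_s': 0.1, 'q': array([-1.32801504e+00,  4.23769281e-01,  1.63060113e+00,  1.58656352e-05,
        1.08865279e+00, -1.89907637e-02]), 'joint_vel': array([-0.00172658, -0.00177121, -0.00093797,  0.00031313,  0.00079769,
        0.00159541]), 'joint_efforts': array([-7.57091420e-04, -5.58425367e+01, -2.82445800e+01, -6.80817152e-05,
        3.04747795e-03,  2.01306705e-05]), 'position': array([ 0.1616625 , -0.60322542,  0.24162529]), 'ee_rot': array([-7.11582606e-04,  9.91446872e-01,  1.30508955e-01, -7.28866191e-05]), 'force': array([ 0.10337506,  0.82773458, -0.50151702]), 'moment': array([ 0.00040791, -0.00310178, -0.05185734]), 'grasp_force': 0.0, 'grip_width': 0.9995684080906785}
```

View pics/scene0.png

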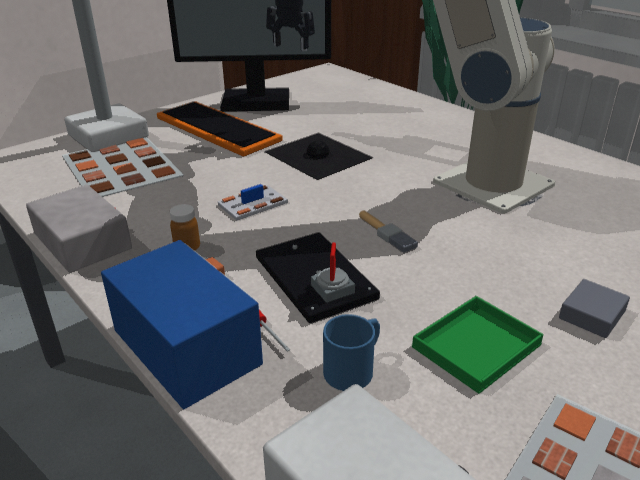

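View pics/top0.png

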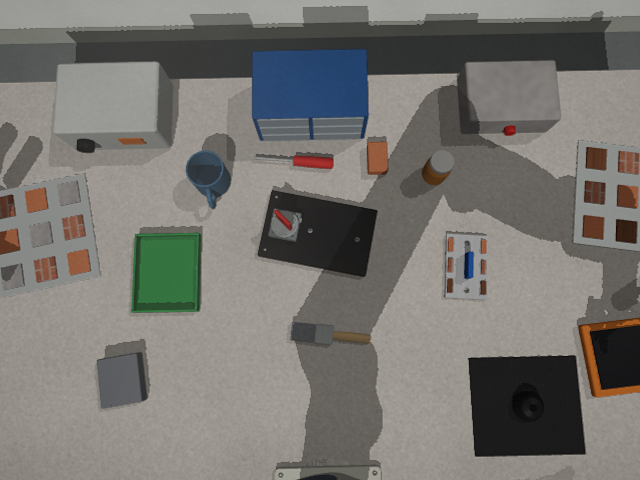

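Scene: the stage is centred near (318,232) in the top view, with pins at about (310,231) and (358,240) and the red key at (284,219). The plate is near (467,265) with its blue bar at (469,265), and the tray is at (167,272). Next I'll measure these from masks.

```bash
cat > h.py <<'E'
from rig import ctrl, imaging
import cv2, numpy as np
from scipy.spatial.transform import Rotation as R
def cast(name,uv,z):
    c=imaging.get_calibration(name); q=c["rotation"]
    M=R.from_quat(np.r_[q[1:],q[0]]).as_matrix()
    uv=np.atleast_2d(np.array(uv,float))
    d=np.c_[(uv[:,0]-c["cx"])/c["fx"],(uv[:,1]-c["cy"])/c["fy"],np.ones(len(uv))]@M.T
    p=c["position"]; return p+d*((z-p[2])/d[:,2])[:,None]
def box(mask,u0,v0,u1,v1):
    m=np.zeros(mask.shape[:2],np.uint8); m[v0:v1,u0:u1]=255; return mask.astype(np.uint8)*m
def rect(name,mask,z):
    cs,_=cv2.findContours(mask,cv2.RETR_EXTERNAL,cv2.CHAIN_APPROX_NONE)
    c=max(cs,key=cv2.contourArea)
    w=cast(name,c[:,0,:],z)[:,:2]
    (cx,cy),(a,b),t=cv2.minAreaRect((w*1000).astype(np.float32))
    if a<b: a,b,t=b,a,t+90       # t: direction of long side
    return np.array([cx,cy])/1000,(a,b),(np.radians(t)+np.pi/2)%np.pi-np.pi/2
def down(phi):  # tool pointing down, closing line (tool y) at world angle phi
    a=(phi+np.pi/2)/2; return np.array([0,np.cos(a),np.sin(a),0])
E
cat > m.py <<'E'
from h import *
im=cv2.imread("pics/top0.png"); b,g,r=[im[...,i].astype(int) for i in range(3)]
mx=im.max(2).astype(int); mn=im.min(2).astype(int)
st=box((mx<60),240,175,395,290); st=cv2.morphologyEx(st,cv2.MORPH_OPEN,np.ones((3,3)))
print("stage",rect("top",st,.02))
# pins: brightest centroids
for u,v in((310,231),(358,240)):
    w=mx[v-6:v+7,u-6:u+7].astype(float); w=np.clip(w-w.min()-25,0,None); V,U=np.mgrid[v-6:v+7,u-6:u+7]
    c=((U*w).sum()/w.sum(),(V*w).sum()/w.sum()); print("pin",c,cast("top",c,.026),w.max())
print("bar",rect("top",box((b>r+40)&(b>g+20),440,225,495,305),.044))
hsv=cv2.cvtColor(im,cv2.COLOR_BGR2HSV)
red=box((r>g+60)&(r>b+60),262,195,305,250); print("key",rect("top",red,.111),cv2.minAreaRect(cv2.findNonZero(red)))
gr=box((g>r+30)&(g>b+20),120,220,215,325); print("tray",rect("top",gr,.025))
for z in(.025,):print(rect("top",gr,z)[1])
print("plate",im[262,455],im[262,435],im[295,450], im[245,470])
up=lambda s:cv2.resize(s,None,fx=5,fy=5,interpolation=cv2.INTER_CUBIC)
a=up(im[180:290,250:390])[:, :]; p=up(im[225:310,435:500]);
o=np.zeros((550,800,3),np.uint8); a=cv2.resize(a,(460,361)); o[:361,:460]=a; o[:425,465:790]=p; cv2.imwrite("pics/c.png",o)
E
python3 m.py
```

```text
stage (array([0.59422577, 0.00964285]), (238.02801513671875, 151.23126220703125), np.float64(1.3560366196459257))
pin (np.float64(309.84285714285716), np.float64(230.7984126984127)) [[0.59760621 0.02586412 0.026     ]] 67.0
pin (np.float64(357.0438247011952), np.float64(239.29083665338646)) [[ 0.57659267 -0.07622078  0.026     ]] 28.0
bar (array([ 0.51405011, -0.31002185]), (57.9952392578125, 16.961332321166992), np.float64(-0.07042183554691128))
key (array([0.60610779, 0.07790805]), (49.43832015991211, 10.024773597717285), np.float64(0.7589286724280147)) ((282.75, 219.25003051757812), (24.041629791259766, 4.949747085571289), 45.0)
tray (array([0.5151535 , 0.33845715]), (169.22711181640625, 139.6390380859375), np.float64(-0.004074902783930412))
(169.22711181640625, 139.6390380859375)
plate [148 148 148] [147 154 159] [154 154 154] [120 120 119]
```

View pics/c.png

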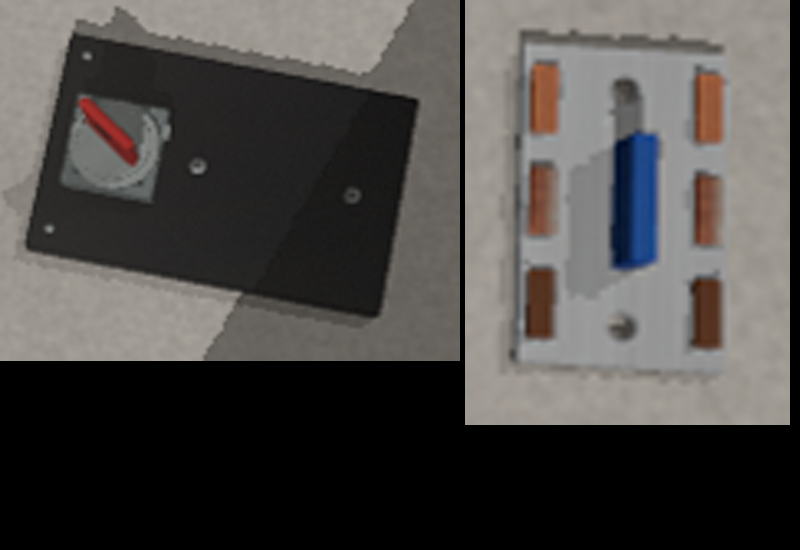

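The crop shows both pins, agreeing with the stage rectangle to under 1 mm, and the plate holes at about (466.8,243) and (466.4,290). So stage yaw is about -0.207, the seat (0.587,-0.025) and the lock (0.609,0.080). Next: the plate grasp.

```bash
python3 - <<'E'
from h import *
hl=cast("top",[(466.8,243),(466.4,290.2)],.01); print(hl, np.arctan2(*(hl[0]-hl[1])[[1,0]]), hl.mean(0))
psi=-0.207; seat=np.array([.587,-.0249])
P=np.array([.515,-.3123])
for k in(0,np.pi):
  for d in(1.364+.06,1.364+.06-np.pi):
    q0=ctrl.inverse_kinematics([*P,.026],down(1.364+np.pi/2-d+k)); q1=ctrl.inverse_kinematics([*seat,.06],down(1.364+np.pi/2+k))
    print(k,d,None if q0 is None else np.round(q0,2),None if q1 is None else np.round(q1,2))
E
```

```text
[[ 0.56579761 -0.31827746  0.01      ]
 [ 0.46234073 -0.31032327  0.01      ]] -0.07673309021117246 [ 0.51406917 -0.31430037  0.01      ]
0 1.4240000000000002 [-0.56  0.7   1.77 -0.    0.67 -2.08] None
0 -1.717592653589793 [-0.56  0.7   1.77 -0.    0.67  1.07] None
3.141592653589793 1.4240000000000002 [-0.56  0.7   1.77 -0.    0.67  1.07] [-0.06  0.63  1.81 -0.    0.71  0.14]
3.141592653589793 -1.717592653589793 [-0.56  0.7   1.77 -0.    0.67 -2.08] [-0.06  0.63  1.81 -0.    0.71  0.14]
```

```bash
python3 - <<'E'
from h import *
P=[.5145,-.3133]; o=down(-.073+np.pi/2)
o=down(-.073+np.pi/2)
if abs(ctrl.inverse_kinematics([*P,.026],o)[5]-1.07)>.3: o=down(-.073-np.pi/2)
print(ctrl.inverse_kinematics([*P,.026],o))
ctrl.grip(.4,60)
ctrl.move_pose([*P,.11],o)
print(ctrl.movel([*P,.026],vel=.12,force_limit=15))
print(ctrl.grip(0.0,60)); s=ctrl.observe(); print(s["position"],s["grip_width"],s["grasp_force"],s["force"],s["time_s"])
ctrl.movel([*P,.15],vel=.15)
s=ctrl.observe(); print(s["position"],s["grip_width"],s["grasp_force"],s["force"])
seat=[.587,-.0249]; o2=down(1.364-np.pi/2); print(ctrl.inverse_kinematics([*seat,.06],o2))
ctrl.move_pose([*seat,.11],o2)
s=ctrl.observe(); print(s["position"],s["grip_width"],s["force"],s["time_s"],s["q"])
cv2.imwrite("pics/top1.png",imaging.camera("top"));cv2.imwrite("pics/scene1.png",imaging.camera("scene"))
a=cv2.imread("pics/top1.png")[170:300,240:400]; b=cv2.imread("pics/scene1.png")[150:330,220:420]
o=np.zeros((600,800,3),np.uint8); o[:260,:320]=cv2.resize(a,(320,260)); o[:405,325:775]=cv2.resize(b,(450,405)); cv2.imwrite("pics/c1.png",o)
E
```

```text
[-5.66723744e-01  6.97347629e-01  1.77358706e+00 -4.44089210e-16
  6.70657969e-01  1.07707258e+00]
False
False
[ 0.51514525 -0.31368863  0.02708082] 0.12826338180348412 59.85223710536957 [-0.7443383   0.1160587   6.02115451] 3.5583
[ 0.51377357 -0.31285933  0.14901891] 0.12919676030427518 58.61760377883911 [ 0.78321444  0.13629652 -3.91559773]
[-6.26494079e-02  6.26963658e-01  1.80524609e+00 -4.44089210e-16
  7.09382909e-01  1.44146919e-01]
[ 0.5869424  -0.02555518  0.10969074] 0.1255020036137726 [ 0.79365721 -0.47347365 -3.41598749] 5.6833 [-6.36362587e-02  5.48213437e-01  1.79291226e+00 -3.73840150e-04
  8.00889154e-01  1.45098392e-01]
```

View pics/c1.png

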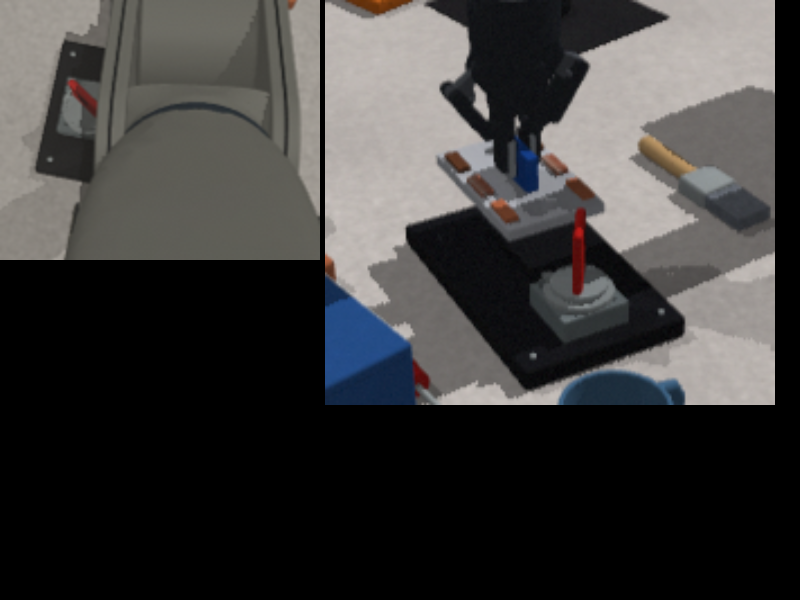

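The plate is held level above the seat, and the long axes match. I'll lower it by feel.

```bash
python3 - <<'E'
from h import *
seat=[.587,-.0249]
ctrl.movel([*seat,.062],vel=.12)
f0=ctrl.observe()["force"]
h=ctrl.movel([*seat,.0455],vel=.02,force_limit=12)
s=ctrl.observe(); print(h,s["position"],s["force"]-f0,s["moment"],s["time_s"])
E
```

```text
True [ 0.58764624 -0.02473186  0.04710049] [-0.33927122  0.15319139  9.07391408] [ 0.03590886  0.11057048 -0.06942643] 7.0583
```

Seated: TCP z is 0.0471, exactly 20 mm above the pick height. I'll release and move over the key, with a check picture on the way.

```bash
python3 - <<'E'
from h import *
ctrl.grip(.4); s=ctrl.observe(); p=s["position"]
ctrl.movel([*p[:2],.14],vel=.2)
L=[.6092,.0799]; o=down(.793+np.pi/2)
q=ctrl.inverse_kinematics([*L,.15],o); print(q)
if q[5]>0: q[5]-=np.pi
print(q); ctrl.movej(q)
cv2.imwrite("pics/scene2.png",imaging.camera("scene")); cv2.imwrite("pics/top2.png",imaging.camera("top"))
s=ctrl.observe(); print(s["position"],s["time_s"],s["force"],s["moment"])
b=cv2.imread("pics/scene2.png")[150:330,220:420]; cv2.imwrite("pics/c2.png",cv2.resize(b,(640,576)))
E
```

```text
[ 1.11042090e-01  5.22143398e-01  1.71446264e+00 -4.44089210e-16
  9.04986618e-01 -2.25275424e+00]
[ 1.11042090e-01  5.22143398e-01  1.71446264e+00 -4.44089210e-16
  9.04986618e-01 -2.25275424e+00]
[0.60915097 0.07978641 0.14987781] 10.1833 [0.83789936 0.6649068  0.58838092] [ 0.01481234 -0.01828658 -0.00841736]
```

View pics/c2.png

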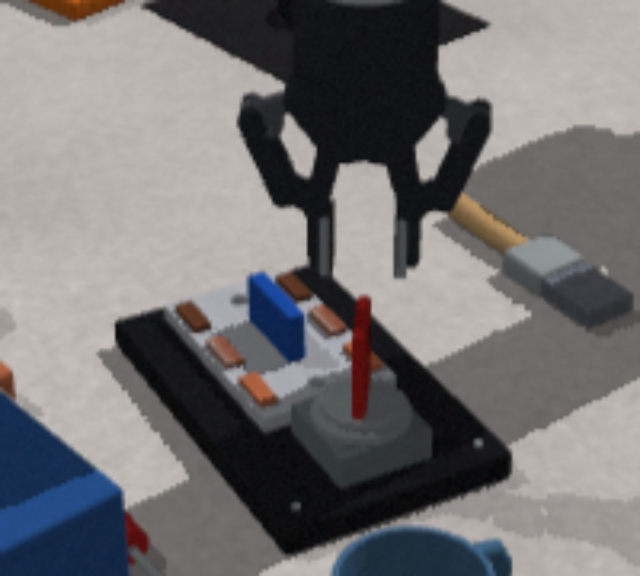

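The plate lies flat on the seat. The key is at about (362,355) in the crop, centred between and below the open jaws. I'll grip and turn it while watching forces.

```bash
python3 - <<'E'
from h import *
L=[.6092,.0799]
def show(t):
    s=ctrl.observe(); print(t,np.round(s["position"],4),np.round(s["force"],1),np.round(s["moment"],2),round(s["q"][5],3),round(s["grip_width"],3),round(s["time_s"],1)); return s
print(ctrl.movel([*L,.074],vel=.12,force_limit=10))
ctrl.grip(0,60); s=show("grip")
q0=ctrl.inverse_kinematics([*L,.074],s["ee_rot"])
print("q0",q0)
for a in (.3,.7,1.0,1.25,1.4):
    q=q0.copy(); q[5]+=a; ctrl.movej(q); s=show(a)
    if abs(s["moment"][2])>.8 or np.hypot(*s["force"][:2])>25: break
E
```

```text
False
grip [0.6098 0.08   0.075 ] [-1.  -0.1  6.3] [-0.04  0.2   0.02] -2.253 0.087 11.3
q0 [ 1.11056079e-01  6.32215269e-01  1.74150644e+00 -4.27370703e-05
  7.66193514e-01 -2.25276740e+00]
0.3 [0.6097 0.0806 0.075 ] [-2.   3.2  6.4] [0.59 0.29 0.02] -1.952 0.087 11.7
0.7 [0.6097 0.0812 0.075 ] [-1.6  5.   5.9] [1.18 0.21 0.08] -1.553 0.087 12.2
1.0 [0.61   0.0815 0.075 ] [-0.6  6.7  5.3] [1.51 0.13 0.08] -1.253 0.087 12.6
1.25 [0.6106 0.0816 0.075 ] [1.  6.3 3.1] [ 1.61 -0.2   0.08] -1.002 0.085 12.9
1.4 [0.6108 0.0816 0.0751] [2.3 8.1 2.3] [ 1.61 -0.38  0.1 ] -0.852 0.086 13.2
```

```bash
python3 - <<'E'
from h import *
def show(t):
    s=ctrl.observe(); print(t,np.round(s["position"],4),np.round(s["force"],1),np.round(s["moment"],2),round(s["q"][5],3),round(s["grip_width"],3),round(s["time_s"],1)); return s
q=ctrl.observe()["q"].copy()
q[:]=[1.11056079e-01,6.32215269e-01,1.74150644,0,7.66193514e-01,-2.25276740]
for a in np.arange(1.45,1.81,.05):
    p=q.copy(); p[5]+=a; ctrl.movej(p); s=show(round(a,2))
    if abs(s["moment"][2])>.45: break
cv2.imwrite("pics/scene3.png",imaging.camera("scene"))
b=cv2.imread("pics/scene3.png")[210:320,240:390]; cv2.imwrite("pics/c3.png",cv2.resize(b,(780,572),interpolation=cv2.INTER_CUBIC))
E
```

```text
1.45 [0.611  0.0816 0.0751] [2.2 8.1 1.9] [ 1.5  -0.47  0.12] -0.803 0.089 13.4
1.5 [0.6112 0.0817 0.0751] [3.7 8.5 1.2] [ 1.7  -0.58  0.14] -0.753 0.087 13.7
1.55 [0.6117 0.0821 0.0751] [ 4.7 10.4  0.3] [ 2.02 -0.88  0.17] -0.703 0.082 13.9
1.6 [0.612  0.0824 0.0751] [ 6.2 12.9 -0.9] [ 2.33 -1.09  0.27] -0.653 0.083 14.2
1.65 [0.6122 0.0827 0.0752] [ 5.8 13.5 -2.1] [ 2.68 -1.15  0.37] -0.603 0.083 14.4
1.7 [0.6124 0.0831 0.0752] [ 6.1 14.7 -2.6] [ 3.06 -1.23  0.5 ] -0.553 0.086 14.7
```

View pics/c3.png

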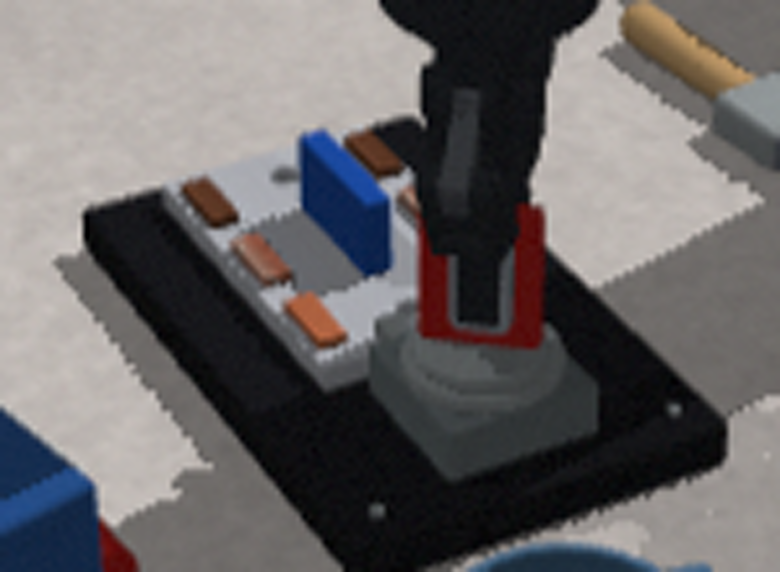

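The stop is reached: torque ramps from about 1.55 rad, and the bow stands near (480,280) in the crop, facing the camera. I'll regrip to clear the side load, then turn back and feel for the notch.

```bash
cat > s.py <<'E'
from h import *
def show(t):
    s=ctrl.observe(); print(t,np.round(s["position"],4),np.round(s["force"],1),np.round(s["moment"],2),round(s["q"][5],3),round(s["time_s"],1)); return s
L=[.6107,.0812]; Z=.0745
O=lambda a: down(.793+np.pi/2-a)
def turn(a): ctrl.move_pose([*L,Z],O(a))
E
python3 - <<'E'
from s import *
ctrl.grip(.35); turn(1.52); ctrl.grip(0,60); show("regrip")
turn(1.1); show(1.1)
turn(.8); show(.8)
for a in np.arange(.78,.09,-.06):
    turn(a); f0=ctrl.observe()["force"]
    h=ctrl.movel([*L,Z+.005],vel=.03,force_limit=7)
    s=show((round(a,2),h,round((s:=ctrl.observe())["force"][2]-f0[2],1)))
    if not h: break
E
```

```text
regrip [0.6113 0.0817 0.0747] [ 1.8  3.8 -0.7] [ 0.72 -0.42  0.08] -0.73 15.7
1.1 [0.6103 0.0804 0.0745] [-0.6 -4.7  1.8] [-0.98  0.03 -0.05] -1.147 16.2
0.8 [0.6105 0.0806 0.0745] [-0.7 -5.7  1.2] [-1.14  0.09 -0.02] -1.448 16.6
(np.float64(0.78), True, np.float64(-2.2)) [0.6094 0.0806 0.0761] [ 0.3 -0.7 -0.7] [-0.06  0.01  0.04] -1.468 17.0
(np.float64(0.72), True, np.float64(-2.8)) [0.6095 0.0809 0.0761] [-0.  -0.9 -0.4] [-0.   -0.03 -0.06] -1.529 17.5
(np.float64(0.66), True, np.float64(-1.9)) [0.6097 0.0808 0.0762] [ 0.9 -1.  -2.1] [-0.14 -0.2  -0.01] -1.589 17.9
(np.float64(0.6), True, np.float64(-4.8)) [0.6098 0.0808 0.0763] [ 2.  -0.9 -4.6] [-0.25 -0.3   0.03] -1.649 18.4
(np.float64(0.54), True, np.float64(-5.0)) [0.61   0.0807 0.0765] [ 1.8 -1.4 -4.4] [-0.27 -0.27 -0.02] -1.709 18.9
(np.float64(0.48), True, np.float64(-3.4)) [0.6101 0.0807 0.0769] [ 1.1 -1.8 -3.5] [-0.26 -0.31  0.04] -1.769 19.3
(np.float64(0.42), False, np.float64(3.3)) [0.6103 0.0811 0.0797] [-0.9 -3.4  2. ] [-0.68  0.05 -0.03] -1.83 19.9
```

The key came up freely at 0.42 rad. I'll draw it out.

```bash
python3 - <<'E'
from s import *
h=ctrl.movel([*L,Z+.022],vel=.04,force_limit=10); show(h)
if not h:
    ctrl.movel([*L,.17],vel=.2); show("up")
    cv2.imwrite("pics/scene4.png",imaging.camera("scene"))
    b=cv2.imread("pics/scene4.png")[180:330,230:430]; cv2.imwrite("pics/c4.png",cv2.resize(b,(800,600),interpolation=cv2.INTER_CUBIC))
T=np.array([.5151,.3385])
# candidate release poses: key leaning 35 deg, in the plane of the bow
for k in(0,np.pi):
  for sg in(1,-1):
    # closing line along world x -> key leans along world y; along y -> leans along x
    for phi in(0,np.pi/2):
      q=down(phi+k); r=R.from_quat(np.r_[q[1:],q[0]])*R.from_euler("y",sg*40,degrees=True)
      x=r.as_quat(); qq=ctrl.inverse_kinematics([*T,.08],np.r_[x[3],x[:3]])
      print(k,sg,phi,"tool z",np.round(r.apply([0,0,1]),2),None if qq is None else np.round(qq,2))
E
```

```text
False [0.6108 0.0814 0.0968] [-0.6 -0.5 -0.6] [0.02 0.01 0.02] -1.831 20.5
up [0.6103 0.0812 0.1696] [0.7 0.8 0.3] [ 0.01 -0.07  0.02] -1.831 21.0
0 1 0 tool z [ 0.    0.64 -0.77] [ 0.26  0.67  1.92  1.17  0.74 -0.72]
0 1 1.5707963267948966 tool z [-0.64  0.   -0.77] [ 0.43  0.9   1.32  0.27  1.56 -1.23]
0 -1 0 tool z [-0.   -0.64 -0.77] [ 0.78  0.85  1.44 -0.48  1.4   1.  ]
0 -1 1.5707963267948966 tool z [ 0.64 -0.   -0.77] None
3.141592653589793 1 0 tool z [-0.   -0.64 -0.77] [ 0.78  0.85  1.44 -0.48  1.4  -2.14]
3.141592653589793 1 1.5707963267948966 tool z [ 0.64 -0.   -0.77] None
3.141592653589793 -1 0 tool z [ 0.    0.64 -0.77] [0.26 0.67 1.92 1.17 0.74 2.43]
3.141592653589793 -1 1.5707963267948966 tool z [-0.64  0.   -0.77] [0.43 0.9  1.32 0.27 1.56 1.91]
```

View pics/c4.png

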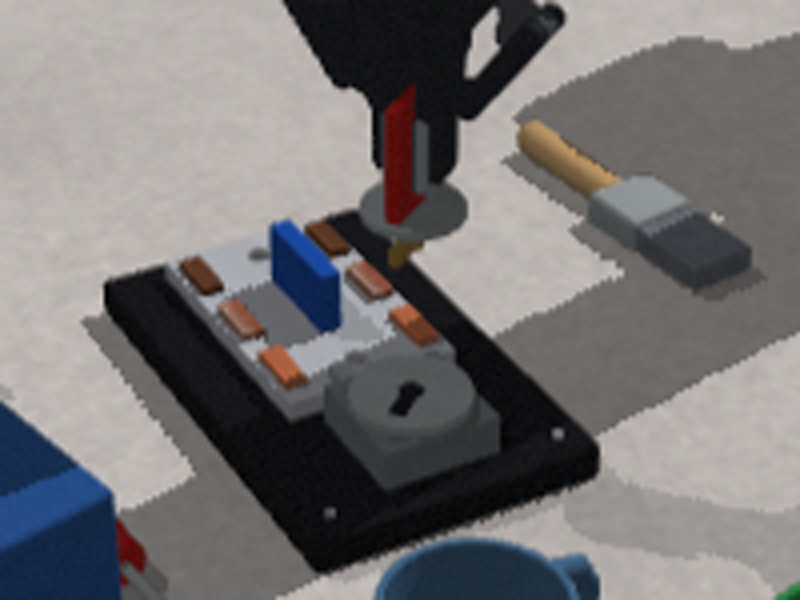

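The key is out; the empty notch shows at (408,398). Now over to the tray, with a top-view check of the bolt on the way.

```bash
python3 - <<'E'
from s import *
T=np.array([.5151-.018,.3385]); q=down(np.pi/2)
x=(R.from_quat(np.r_[q[1:],q[0]])*R.from_euler("y",40,degrees=True)).as_quat(); o=np.r_[x[3],x[:3]]
ctrl.move_pose([*T,.17],o); show("over")
im=imaging.camera("top"); cv2.imwrite("pics/top5.png",im); cv2.imwrite("pics/scene5.png",imaging.camera("scene"))
a=cv2.resize(im[180:290,250:390],(700,550),interpolation=cv2.INTER_CUBIC); cv2.imwrite("pics/c5.png",a)
E
```

```text
over [0.4972 0.3376 0.1693] [ 0.9 -0.6 -0.5] [ 0.02 -0.41 -0.01] -1.198 22.1
```

View pics/c5.png

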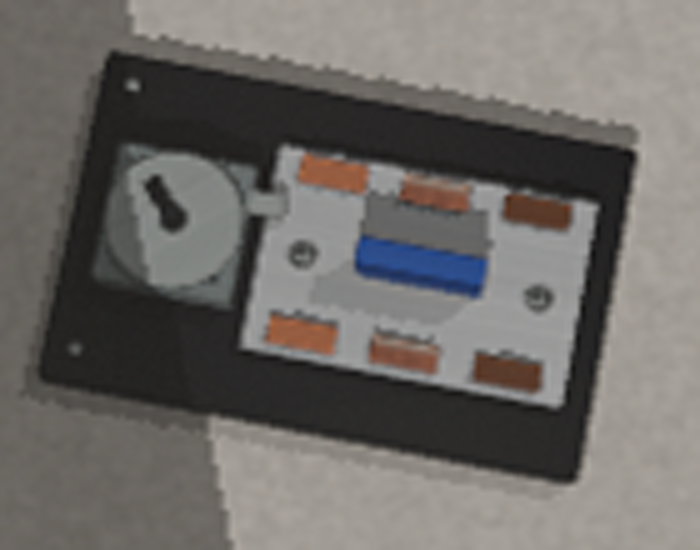

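The bolt spans columns 247–286 and overlaps the plate edge (about 268) by about 8 mm, so it is fully out. The pins show in both holes. Now I'll set the key down.

```bash
python3 - <<'E'
from s import *
T=np.array([.5151-.018,.3385])
ctrl.movel([*T,.085],vel=.12); ctrl.hold(.2)
print(ctrl.movel([*T,.045],vel=.03,force_limit=3)); show("down")
ctrl.grip(.45); ctrl.hold(.4); s=show("open")
p=s["position"]; ctrl.movel(p+.13*np.array([.64,0,.77]),vel=.2)
ctrl.hold(.5); show("clear")
im=imaging.camera("scene"); cv2.imwrite("pics/scene6.png",im); cv2.imwrite("pics/c6.png",cv2.resize(im[230:410,380:600],(733,600)))
E
```

```text
True
down [0.4969 0.3384 0.0505] [1.7 0.9 4.6] [-0.03 -0.07 -0.02] -1.241 24.3
open [0.4964 0.3382 0.0499] [ 1.1  0.4 -0. ] [-0.02 -0.34  0.05] -1.241 25.1
clear [0.5795 0.3382 0.1499] [0.5 0.2 0.2] [-0.06 -0.36  0.02] -1.209 26.4
```

View pics/c6.png

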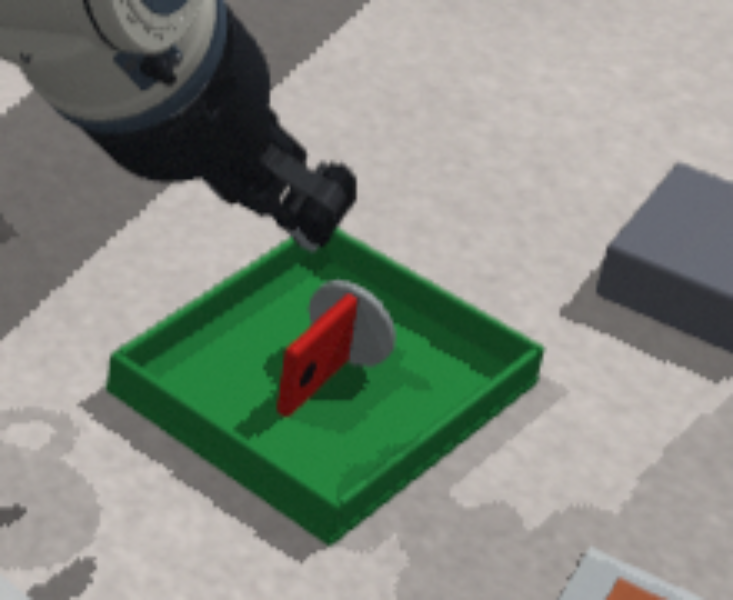

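The key lies inside the tray, near the middle, on its bow edge and collar at about (330,350) in the crop, with the gripper clear. I'll confirm it's still, then hand in.

```bash
python3 - <<'E'
from s import *
a=imaging.camera("scene").astype(int); ctrl.hold(2.5); b=imaging.camera("scene").astype(int)
d=abs(a-b).max(2)[290:390,410:545]; print((d>30).sum())
if (d>30).sum()<15: print(ctrl.close_job())
show("end")
E
```

```text
2
the job is handed in; nothing more can be done
None
the job is handed in; nothing more can be done
```

The plate is seated on its pins and locked with the bolt fully out, and the key is at rest in the green tray; I handed the job in at about 29 s of the 72 s.

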